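# Hang the sink caddy on its stud

## Task

Hang the tall metal sink caddy, the one with a keyhole opening in its back plate, on the round-headed stud of the tiled splash guard: pass the wide part of the keyhole over the stud's head, then lower the caddy until the stud sits at the top of the narrow slot, and let go so that it hangs there by itself, upright. Do not push the other, low tray about.

Things in the scene. Friction and masses are not known exactly. Their poses are not given: they have to be found in the camera images.
- caddy_grip (a point): Centre of the wooden block (26 x 30 x 50 mm) on top of the tall metal caddy: hold it across its 30 mm (y). Axes: x out of the caddy's front, z up. Underside 190 mm below. 4 mm back plate, 100 mm wide, 165 high, its mid-plane 11 mm behind (-x); 50 mm high tray below, to 47 mm in front. Rubber feet low on the plate's back stand out 8 mm. About 0.35 kg.
- caddy_slot (a point): Point of the caddy's back plate (mid-thickness) where the stud's neck lies when fully home, 4 mm below the closed top of the keyhole's 13 mm wide slot; 51 mm below and 11 mm behind caddy_grip, same axes. From 14 mm below this point the slot widens like a funnel to the wide part, 46 x 46 mm, centred 51 mm below this point.
- stud_neck (a point): Middle of the round-headed steel stud's neck. Axes: x straight (level) out of the tiled face, z up. Neck 8 mm thick, 24 mm long; this point 12 mm from the tiles, 185 mm above the counter; head 22 mm wide, 5 mm thick. Splash guard: fixed upright panel 360 x 16 x 215 mm, tiled face away from the robot. The upturned hook 160 to 180 mm beside the stud is not used.
- tray_center (a point): The other, low tray of the same metal, to be left alone: 120 (y) x 60 (x) mm, 50 mm high, plain back plate 65 mm high without keyhole, wooden block on top up to 93 mm. This point: middle of the tray, 25 mm above its underside.
Things that resemble listed ones, but are neither listed nor needed, are in the scene too. What is shaped like the part that bears caddy_grip but orange is not meant.

How it is judged (in metres and radians):
At the end, for the whole second after the job is handed in: The caddy hangs at rest on the stud, behind its head: the upper end of its narrow slot rests on the stud's neck (within 10 mm in height and 15 mm horizontally of the neck's middle), upright within 15 degrees (horizontal distance between caddy_slot and stud_neck below 0.015 m and z of caddy_slot in the frame of stud_neck between -0.01 and 0.01 m and angle between caddy_slot's own z axis and vertical below 0.26 rad and contact force between caddy and stud above 0.5 N and linear speed of caddy below 0.03 m/s); the robot touches nothing.
It fails at once if the low tray is pushed more than 40 mm from its place (distance of tray_center from where it was at the start of the episode above 0.04 m).
It also fails if it takes over 45 s, if anything falls off the work surface, if the arm or the gripper's body presses on something with over 40 N, if the wrist force passes 120 N, or if a joint passes its speed limit or range.

## Robot

A 6-joint arm with a two-finger parallel gripper is mounted at the origin on the work surface. World frame = base frame: x ahead of the robot, y to its left, z up, the work surface at z = 0. Lengths are in mm, angles in rad, forces in N, time in s.
With the tool pointing down it reaches from about 425 to 925 mm from the base axis. Payload 12.5 kg.
Tool frame: the origin (TCP) lies midway between the tips of the shut fingers; the grasp point (between the pads) lies 19 mm behind it (manip.hold_point_z is the x of the grasp point in the tool frame, in mm); x points along the fingers, y is the direction in which the jaws open and shut, and the axes are right-handed (so a half turn about x gives the same grasp; the last joint's range is limited). The gripper opens to 85 mm and grips with 20 to 120 N. Pads are 22 mm wide; open, the fingers measure 114 mm over their backs; the gripper's body (76 mm by 85 mm) begins 54 mm behind the grasp point. The pads swing forward as they close: fully open they stand 13 mm farther back than shut.
Start: joints at [-1.283, 0.491, 1.559, -0, 1.092, -0.106], TCP at [239.836, -577.169, 231.327] pointing down, gripper open.
Joint ranges: [-3.1, 3.1], [-0.84, 2.19], [0.05, 2.79], [-1.13, 4.28], [0.06, 2.93], [-2.69, 2.69]. Speed limits (rad/s): [2.22, 2.22, 2.79, 3.14, 3.14, 3.14].

## Interface

Orientations are given as a unit quaternion [w, x, y, z].
In Python, from plant import get_state, grab_frame, camera_model, workorder, manip gives the robot as it stands.
- The arm moves only by the tool apply_moves, never from a script. Its argument "series" is text: rows parted by semicolons, each of 7 numbers parted by spaces: the closure, from 0 (fully open) to 1 (shut), then the shift along the world's x, y, z each as a share of 40 mm, from -1 to 1, then the turn, a rotation vector about the world's x, y, z each as a share of 10 degrees, from -1 to 1. In form: jaw dx dy dz ax ay az; .... A call has exactly 5 rows; each row shifts and turns the pose as measured when the row begins; what a row does not reach is not made up. A row lasts 1/8 s, in which the tool goes at most 62.5 mm and 10.7 degrees, less where a joint would pass 70% of its speed; a pose out of reach is approached as far as the arm can. A call with a number of a shift or a turn outside -1 to 1 is refused whole. A call with a gripper value outside its range is refused whole. The fingers move at their own pace and stop on an object; "squeeze" is the grip in N (left out, the last holds). Time passes only in rows, so rows that do not move let the fingers close, or fill a call up. It gives the time, the measured TCP pose, the force and the opening at its end, in the units of the state.
- get_state(): the state, without advancing time (a new reading comes with each control period).
- grab_frame(name): name is "scene" or "top" or "wrist"; returns the picture (400x640x3 uint8, red, green, blue); there is no depth.
- camera_model(name): a dict with "camera_matrix" (3x3 intrinsics, pixels), "pose" (4x4, takes a point from camera to world coordinates). Camera axes: x right, y down, z forward; pixel columns grow to the right and rows downward; lengths in mm; the calibration is good to about 2 mm. The wrist camera is an equidistant fisheye: a pixel r from the principal point sees the ray r / f radians off the axis. A picture is of the moment at which its call begins: read the wrist's pose just before it. camera_model takes no time and is no camera call; for the wrist camera it gives the pose at the moment of the call.
- workorder.close_job(): hands the job in, once; it reports no verdict.
The state is a dict: "time_s": time; "joint_positions": joint angles; "joint_velocities": joint speeds; "tau": joint torques, N m; "eef_pos": TCP position; "orientation": TCP orientation; "wrist_force": force on the tool from outside, world axes, zero at the start; "ft_torque": the same for the moment, N m; "gripper_width": opening from 0.0 (shut) to 1.0 (fully open).
Only numpy, scipy, OpenCV 4.12 (cv2) and the standard library are available. Lean on these libraries where they do the work, as an engineer would, in place of code of your own. Each camera call takes 0.05 s, during which the arm holds its last target.

## Working session

There is one attempt and no reset: what is moved stays moved. The work goes in short steps, Python scripts to look and compute and a tool call to move; the robot and the scene stay as the last step left them, time stands still between calls to the robot, and variables do not carry over. Pictures are saved under pics/ and viewed, and the job is handed in when it is done.

Besides the shell and the picture viewer there is one more tool, called after "Emit:" as a command line: name --argument value ..., lists and objects as JSON in quotes. apply_moves: Moves the arm, as the interface text tells. Its arguments: {"type":"object","properties":{"series":{"type":"string"},"squeeze":{"type":"number"}},"required":["series"]}

```bash
mkdir -p pics; ls; python3 - <<'E'
from plant import *
import cv2
print(get_state())
for n in ["scene","top","wrist"]:
    c=camera_model(n);print(n,c)
    cv2.imwrite(f"pics/{n}0.png",grab_frame(n)[:,:,::-1])
E
```

```text
pics
{'time_s': 0.0, 'joint_positions': array([-1.28261971e+00,  4.91580913e-01,  1.55944820e+00,  1.77440135e-05,
        1.09172307e+00, -1.05623517e-01]), 'joint_velocities': array([ 1.48824559e-04,  1.29925654e-03,  1.18326227e-03, -1.29597831e-06,
       -8.11912817e-04, -7.11284403e-05]), 'tau': array([-2.27343560e-03, -6.18452239e+01, -2.61598760e+01, -2.22562162e-04,
        3.97863536e-03,  1.57872768e-05]), 'eef_pos': array([ 239.75828187, -576.93497021,  230.71491092]), 'orientation': array([-0.13791985, -0.6934125 , -0.13873736,  0.69347615]), 'wrist_force': array([-0.99165038,  0.65662902, -0.30719026]), 'ft_torque': array([0.08624022, 0.02678353, 0.02599009]), 'gripper_width': 0.9984475409685841}
scene {'camera_matrix': array([[382.12136202,   0.        , 316.02262913],
       [  0.        , 382.12136202, 201.62392043],
       [  0.        ,   0.        ,   1.        ]]), 'pose': array([[-8.41155575e-01,  4.17662285e-01, -3.43533862e-01,
         7.61028182e+02],
       [ 5.40566089e-01,  6.67772257e-01, -5.11730903e-01,
         5.13402838e+02],
       [ 1.56716841e-02
[... 504 characters left out ...]
       [-3.30093790e-02, -3.44951756e-02, -9.98859582e-01,
         8.47222905e+02],
       [ 0.00000000e+00,  0.00000000e+00,  0.00000000e+00,
         1.00000000e+00]])}
wrist {'camera_matrix': array([[309.70691629,   0.        , 324.7152876 ],
       [  0.        , 309.70691629, 200.28430579],
       [  0.        ,   0.        ,   1.        ]]), 'pose': array([[ 3.82877470e-01, -8.90576140e-01, -2.45517785e-01,
         3.01696189e+02],
       [-9.23797190e-01, -3.69652630e-01, -9.97781829e-02,
        -5.50408995e+02],
       [-1.89622583e-03,  2.65011458e-01, -9.64243399e-01,
         3.74198535e+02],
       [ 0.00000000e+00,  0.00000000e+00,  0.00000000e+00,
         1.00000000e+00]])}
```

View pics/scene0.png

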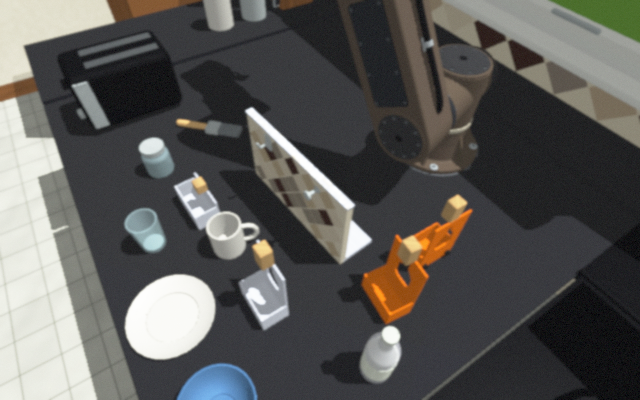

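View pics/top0.png

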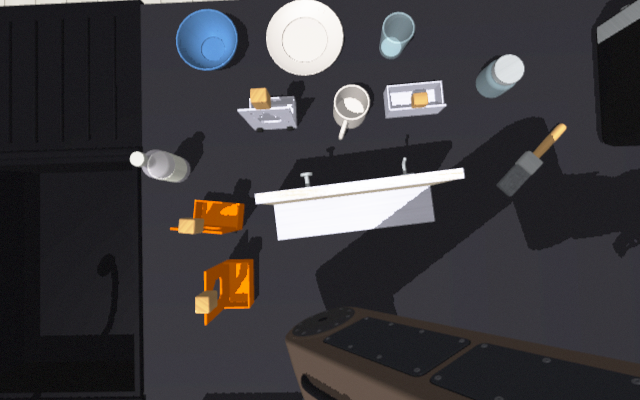

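View pics/wrist0.png

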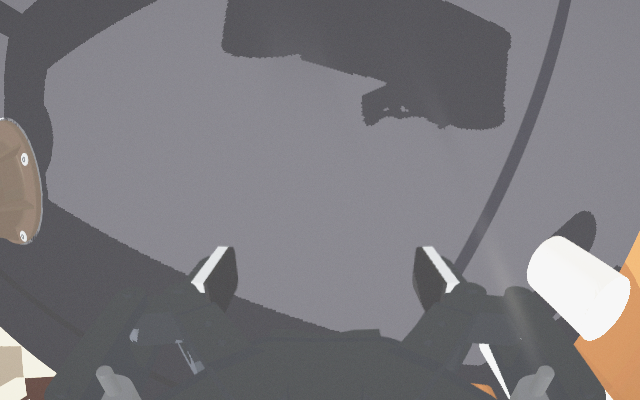

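```bash
python3 - <<'E'
import cv2
a=cv2.imread("pics/top0.png")[70:220,225:375];b=cv2.imread("pics/scene0.png")[180:340,190:350]
cv2.imwrite("pics/z1.png",cv2.resize(a,(600,600),interpolation=cv2.INTER_CUBIC))
cv2.imwrite("pics/z2.png",cv2.resize(b,(600,600),interpolation=cv2.INTER_CUBIC))
E
```

```text
(no output)
```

View pics/z1.png

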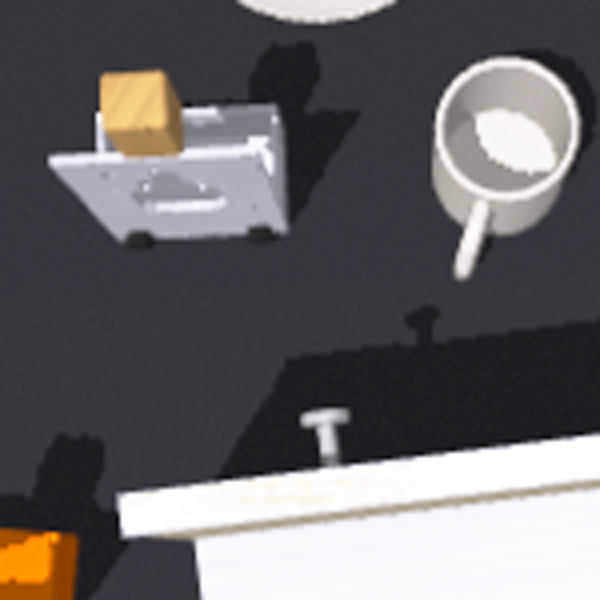

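View pics/z2.png

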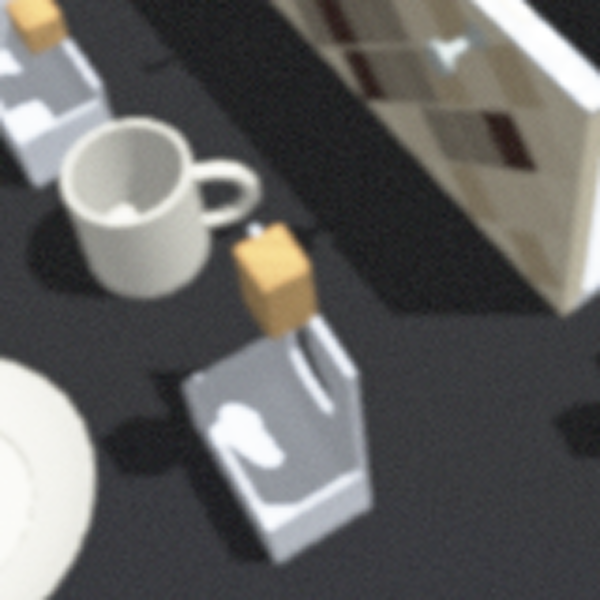

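```bash
python3 - <<'E'
import cv2,numpy as np
t=cv2.imread("pics/top0.png");s=cv2.imread("pics/scene0.png")
def z(im,x,y,w,h,k=14):
    c=cv2.resize(im[y:y+h,x:x+w],None,fx=k,fy=k,interpolation=cv2.INTER_NEAREST)
    for i in range(0,w,5): cv2.putText(c,str(x+i),(i*k,10),0,.4,(0,255,255),1)
    for i in range(0,h,5): cv2.putText(c,str(y+i),(0,i*k+10),0,.4,(0,255,255),1)
    return c
a=z(t,245,82,28,32,);b=z(s,248,235,28,32)
cv2.imwrite("pics/z3.png",np.hstack([a,b]))
a=z(t,250,165,60,40,10);cv2.imwrite("pics/z4.png",a)
b=z(s,240,110,70,50,10);cv2.imwrite("pics/z5.png",b)
E
```

```text
(no output)
```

View pics/z3.png

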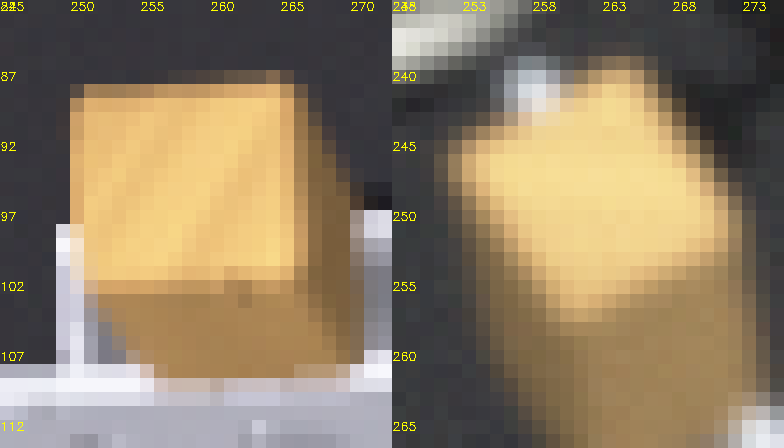

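View pics/z4.png

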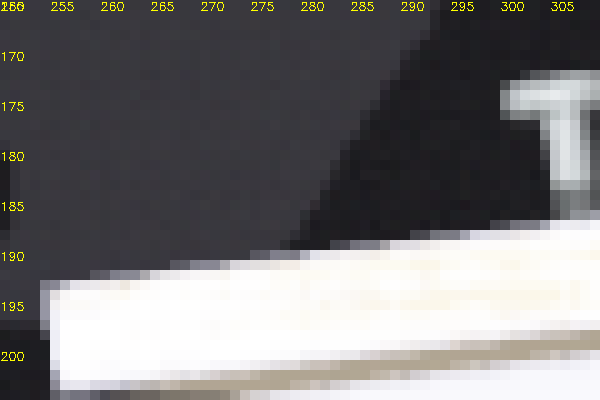

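```bash
python3 - <<'E'
import cv2
s=cv2.imread("pics/scene0.png")[170:220,290:370]
cv2.imwrite("pics/z6.png",cv2.resize(s,None,fx=10,fy=10,interpolation=cv2.INTER_CUBIC))
E
```

```text
(no output)
```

View pics/z6.png

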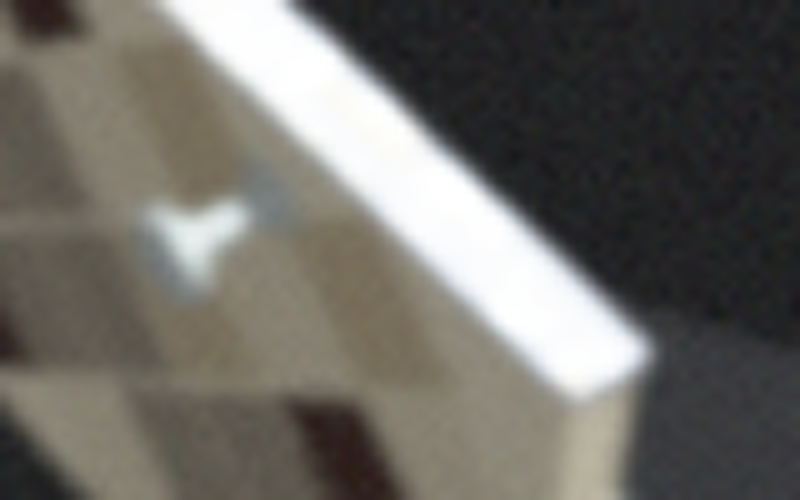

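```bash
cat > h.py <<'E'
import numpy as np,cv2
from plant import *
def ray(n,u,v):
    c=camera_model(n);K=c['camera_matrix'];P=c['pose']
    d=P[:3,:3]@np.array([(u-K[0,2])/K[0,0],(v-K[1,2])/K[1,1],1]);return P[:3,3],d
def onz(n,u,v,z):
    o,d=ray(n,u,v);return o+d*(z-o[2])/d[2]
def tri(a,b):
    (o,d),(p,e)=ray('top',*a),ray('scene',*b)
    s=np.linalg.lstsq(np.c_[d,-e],p-o,rcond=None)[0]
    A,B=o+s[0]*d,p+s[1]*e;return (A+B)/2,np.linalg.norm(A-B)
def proj(n,X):
    c=camera_model(n);q=np.linalg.inv(c['pose'])@np.r_[X,1];q=c['camera_matrix']@q[:3];return q[:2]/q[2]
E
python3 - <<'E'
from h import *
np.set_printoptions(precision=2,suppress=True)
t=cv2.imread("pics/top0.png");s=cv2.imread("pics/scene0.png")
def face(im,box,n,thr):
    x,y,w,h=box;r=im[y:y+h,x:x+w].astype(int);m=((r[:,:,2]>thr)&(r[:,:,2]-r[:,:,0]>50)).astype(np.uint8)
    c=max(cv2.findContours(m,0,1)[0],key=cv2.contourArea)
    mm=np.zeros_like(m);cv2.drawContours(mm,[c],-1,1,-1)
    ys,xs=np.nonzero(mm);print(n,len(xs),xs.mean()+x,ys.mean()+y)
    b=cv2.boxPoints(cv2.minAreaRect(c))+[x,y]
    W=np.array([onz(n,*p,215) for p in b]);print(b.tolist());print(W,W.mean(0))
    return xs.mean()+x,ys.mean()+y
a=face(t,(245,82,28,32),'top',205)
b=face(s,(248,235,28,32),'scene',200)
print("block",tri(a,b), onz('top',*a,215),onz('scene',*b,215))
# guard edge
pts=[]
for u in range(258,460,4):
    col=t[140:215,u].astype(float).sum(1)
    # from below (row 192ish) up: find last bright->dark
    v=int(np.interp(u,[255,464],[198,176]))-140
    while col[v]>380: v-=1
    f=(380-col[v])/(col[v+1]-col[v]); pts.append((u,140+v+f))
W=np.array([onz('top',*p,215)[:2] for p in pts])
k,c=np.polyfit(W[:,1],W[:,0],1);r=W[:,0]-k*W[:,1]-c
g=abs(r)<1.5;k,c=np.polyfit(W[g,1],W[g,0],1);print("edge x=k*y+c",k,c,g.sum(),len(g),"yaw",np.arctan(-k), "yrange",W[0],W[-1])
print("head",tri((306,173.5),(308.8,195)), tri((306,174),(308.5,195.5)))
print(onz('top',306,173.5,185),onz('scene',308.8,195,185))
E
```

```text
top 213 257.65727699530515 95.04225352112675
[[250.0, 88.0], [265.0, 88.0], [265.0, 102.0], [250.0, 102.0]]
[[658.71 188.64 215.  ]
 [657.65 161.97 215.  ]
 [632.67 162.58 215.  ]
 [633.7  189.21 215.  ]] [645.68 175.6  215.  ]
scene 197 262.1979695431472 248.35532994923858
[[252.3846139907837, 246.07692337036133], [263.692307472229, 238.5384612083435], [272.0, 251.0], [260.69230556488037, 258.53846168518066]]
[[658.03 164.84 215.  ]
 [634.13 161.56 215.  ]
 [633.94 191.68 215.  ]
 [657.3  194.45 215.  ]] [645.85 178.13 215.  ]
block (array([645.79, 176.12, 212.56]), np.float64(1.3567281274554184)) [645.59 175.31 215.  ] [645.75 177.99 215.  ]
edge x=k*y+c -0.09381689570590404 490.06002006969914 51 51 yaw 0.09354309362411461 yrange [473.39 178.73] [ 505.82 -168.79]
head (array([503.98,  97.33, 185.29]), np.float64(6.985942627884548)) (array([503.8 ,  97.09, 183.21]), np.float64(5.699267367642202))
[506.87  95.32 185.  ] [501.1   99.29 185.  ]
```

```bash
python3 - <<'E'
from h import *
from scipy.spatial.transform import Rotation as R
np.set_printoptions(precision=3,suppress=True)
def yaw(a,b,z):
    A,B=onz('top',*a,z),onz('top',*b,z);d=A-B;return A[:2],B[:2],np.linalg.norm(d),np.arctan2(-d[0],d[1])
print("feet",yaw((257.5,130),(290.5,128.75),12))
print("front",yaw((248.7,98.7),(295,96.2),50))
print("block back low",yaw((255,108),(269,108),165))
q=get_state()['orientation'];r=R.from_quat(q,scalar_first=True);print(r.as_matrix(), q)
for yw in (0.0,): 
  for s in (1,-1):
    T=np.c_[[0,0,-1],[-s*np.sin(yw),s*np.cos(yw),0],np.cross([0,0,-1],[-s*np.sin(yw),s*np.cos(yw),0])]
    print(s,(R.from_matrix(T)*r.inv()).as_rotvec(degrees=True), manip.hold_point_z)
E
```

```text
feet (array([629.427, 214.823]), array([629.568, 137.788]), np.float64(77.03533061908189), np.float64(0.001832466721648629))
front (array([691.785, 225.832]), array([693.358, 122.276]), np.float64(103.56884736211532), np.float64(0.015186902241925938))
block back low (array([637.105, 190.152]), array([636.083, 163.37 ]), np.float64(26.80159978526071), np.float64(-0.038118997975194996))
[[-0.     0.384 -0.923]
 [ 0.001 -0.923 -0.384]
 [-1.    -0.001 -0.   ]] [-0.138 -0.693 -0.139  0.693]
1 [  0.006  -0.07  157.439] -18.700000000000003
-1 [ -0.05   -0.005 -22.561] -18.700000000000003
```

Emit:
apply_moves --series "0 0.3 0.5 1 0 0 -0.75; 0 0.5 0.94 1 0 0 -0.75; 0 0.5 0.94 1 0 0 -0.75; 0 0.5 0.94 0 0 0 0; 0 0.5 0.94 0 0 0 0" --squeeze 50

```text
time_s: 0.78
eef_pos: [332.3, -402.9, 352.2]
orientation: [-0.007, 0.708, -0.004, -0.707]
wrist_force: [-0.3, -0.1, 0.0]
gripper_width: 1.005
```

Emit:
apply_moves --series "0 0.5 0.94 0 0 0 0; 0 0.5 0.94 0 0 0 0; 0 0.5 0.94 0 0 0 0; 0 0.5 0.94 0 0 0 0; 0 0.5 0.94 0 0 0 0"

```text
time_s: 1.4
eef_pos: [434.3, -208.1, 352.1]
orientation: [-0.008, 0.708, -0.004, -0.707]
wrist_force: [1.1, 0.2, -0.6]
gripper_width: 0.998
```

Emit:
apply_moves --series "0 0.53 0.96 0 0 0 0; 0 0.53 0.96 0 0 0 0; 0 0.53 0.96 0 0 0 0; 0 0.53 0.96 0 0 0 0; 0 0.53 0.96 0 0 0 0"

```text
time_s: 2.02
eef_pos: [542.6, -9.0, 351.8]
orientation: [-0.008, 0.707, -0.004, -0.707]
wrist_force: [1.2, -0.1, 0.7]
gripper_width: 1.001
```

Emit:
apply_moves --series "0 0.53 0.96 0 0 0 0; 0 0.53 0.96 0 0 0 0; 0 0.53 0.96 0 0 0 0; 0 0.53 0.96 0 0 0 0; 0 0.4 0.6 0 0 0 0"

```text
time_s: 2.65
eef_pos: [645.8, 176.3, 350.4]
orientation: [0.007, -0.707, 0.004, 0.708]
wrist_force: [0.0, -0.7, 0.1]
gripper_width: 0.999
```

```bash
python3 - <<'E'
from h import *
from scipy.spatial.transform import Rotation as R
np.set_printoptions(precision=3,suppress=True)
s=get_state();print(s['eef_pos'],s['joint_positions'],R.from_quat(s['orientation'],scalar_first=True).as_matrix())
cv2.imwrite("pics/w1.png",grab_frame('wrist')[:,:,::-1]);cv2.imwrite("pics/s1.png",grab_frame('scene')[:,:,::-1])
E
```

```text
[645.834 176.288 350.4  ] [0.166 0.476 1.267 0.005 1.399 1.752] [[-0.001 -0.016 -1.   ]
 [ 0.004 -1.     0.016]
 [-1.    -0.004  0.001]]
```

View pics/w1.png

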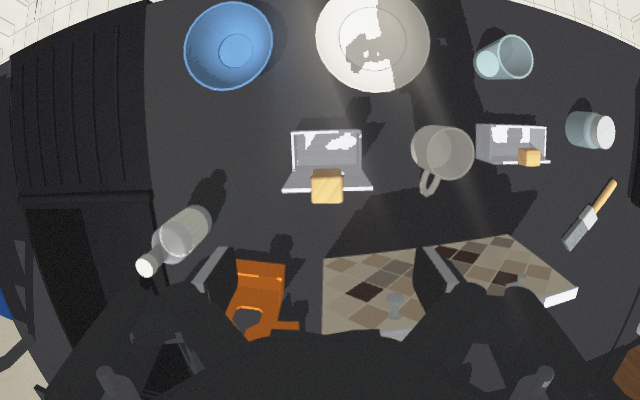

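View pics/s1.png

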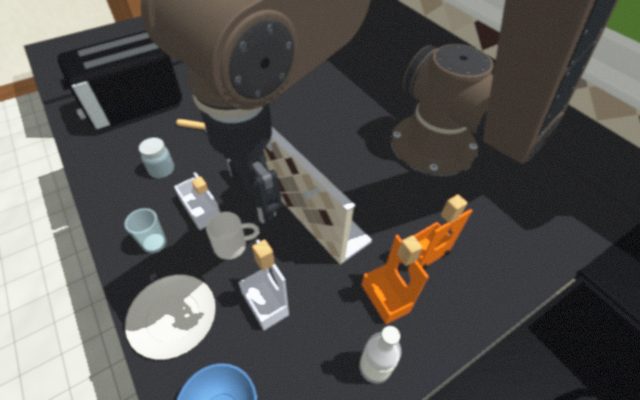

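```bash
cat >> h.py <<'E'
def wray(u,v,c=None):
    c=c or camera_model('wrist');K=c['camera_matrix'];P=c['pose'];f=K[0,0]
    x,y=u-K[0,2],v-K[1,2];r=np.hypot(x,y)+1e-9;t=r/f
    return P[:3,3],P[:3,:3]@np.array([x/r*np.sin(t),y/r*np.sin(t),np.cos(t)])
def wz(u,v,z,c=None):
    o,d=wray(u,v,c);return o+d*(z-o[2])/d[2]
E
python3 - <<'E'
from h import *
np.set_printoptions(precision=2,suppress=True)
print(camera_model('wrist')['pose'])
w=cv2.imread("pics/w1.png")
def Z(x,y,wd,h,k): 
    return cv2.resize(w[y:y+h,x:x+wd],(wd*k,h*k),interpolation=cv2.INTER_NEAREST)
cv2.imwrite("pics/z7.png",Z(275,125,105,85,7));cv2.imwrite("pics/z8.png",Z(320,240,100,100,6))
x,y=300,165
r=w[165:210,300:350].astype(int);m=((r[:,:,2]>200)&(r[:,:,2]-r[:,:,0]>40)).astype(np.uint8)
ys,xs=np.nonzero(m);print(len(xs),xs.mean()+300,ys.mean()+165,xs.min()+300,xs.max()+300,ys.min()+165,ys.max()+165)
print(wz(xs.mean()+300,ys.mean()+165,215))
print(wz(283,190.5,165),wz(372.5,187,165))
E
```

```text
[[ -0.02  -0.96  -0.27 713.36]
 [ -1.     0.01   0.01 175.78]
 [ -0.01   0.27  -0.96 492.91]
 [  0.     0.     0.     1.  ]]
754 326.606100795756 189.94297082228115 311 342 177 202
[646.11 176.81 215.  ]
[634.12 224.83 165.  ] [636.71 126.73 165.  ]
```

View pics/z7.png

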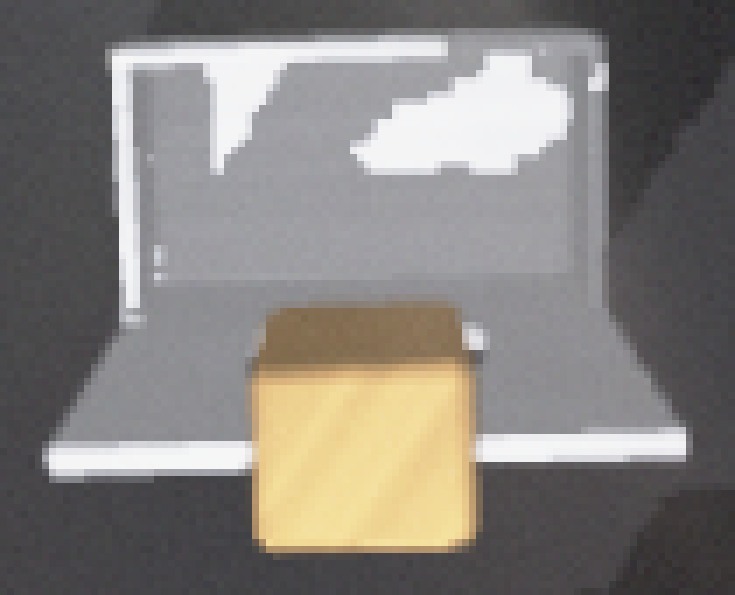

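View pics/z8.png

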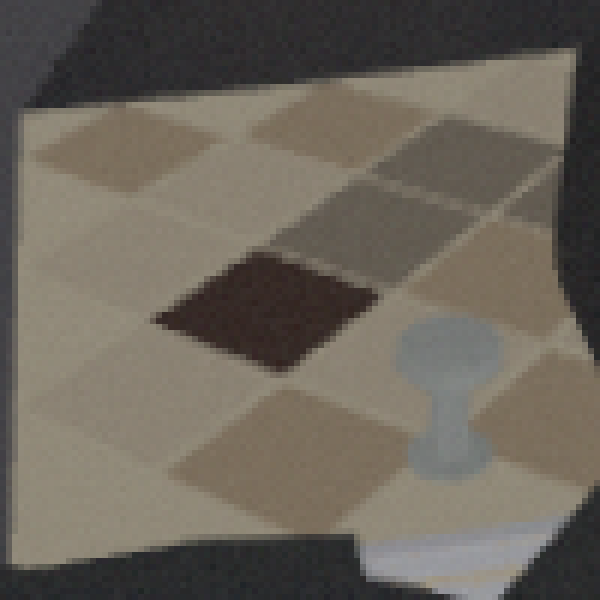

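```bash
python3 - <<'E'
from h import *
np.set_printoptions(precision=2,suppress=True)
a=wz(394.7,298.8,185);b=wz(394.8,315.8,185);print("head front",a,"base",b,b-a)
n=np.array([1,.0938]);n/=np.linalg.norm(n)
for p in(a,b): print((p[0]-(490.06-.0938*p[1]))*n[0])
E
```

```text
head front [504.35  97.15 185.  ] base [478.33  94.59 185.  ] [-26.02  -2.56   0.  ]
23.299372217561732
-2.8469575507697455
```

Emit:
apply_moves --series "0 0 0.01 -1 0 0 0.18; 0 0 0 -1 0 0 0; 0 0 0 -1 0 0 0; 0 0 0 -1 0 0 0; 0 0 0 0 0 0 0"

```text
time_s: 3.38
eef_pos: [644.0, 174.2, 185.7]
orientation: [-0.005, -0.706, -0.007, 0.708]
wrist_force: [-0.3, -0.7, 0.7]
gripper_width: 1.0
```

Emit:
apply_moves --series "0 0.05 0.06 -0.24 0 0 0; 0 0 0 0 0 0 0; 1 0 0 0 0 0 0; 1 0 0 0 0 0 0; 1 0 0 0 0 0 0" --squeeze 50

```text
time_s: 4.0
eef_pos: [647.8, 176.5, 181.3]
orientation: [0.004, 0.709, 0.008, -0.705]
wrist_force: [-0.0, -3.0, 2.6]
gripper_width: 0.378
```

Emit:
apply_moves --series "1 0 0 0 0 0 0; 1 0 0 0 0 0 0; 1 0 0 0 0 0 0; 1 0 0 0 0 0 0; 1 0 0 0 0 0 0"

```text
time_s: 4.62
eef_pos: [647.8, 176.4, 181.3]
orientation: [0.004, 0.709, 0.008, -0.705]
wrist_force: [-0.5, -0.6, 0.6]
gripper_width: 0.346
```

Emit:
apply_moves --series "1 0 0 0.5 0 0 0; 1 0 0 0.8 0 0 0; 1 0 0 0.8 0 0 0; 1 0 0 0.4 0 0 0; 1 0 0 0 0 0 0" --squeeze 60

```text
time_s: 5.25
eef_pos: [646.0, 176.4, 280.4]
orientation: [-0.005, -0.706, -0.007, 0.708]
wrist_force: [-1.4, -1.2, -3.9]
gripper_width: 0.342
```

```bash
python3 - <<'E'
from h import *
from scipy.spatial.transform import Rotation as R
np.set_printoptions(precision=3,suppress=True)
s=get_state();print(s['eef_pos'],s['wrist_force'],R.from_quat(s['orientation'],scalar_first=True).as_matrix())
cv2.imwrite("pics/w2.png",grab_frame('wrist')[:,:,::-1]);cv2.imwrite("pics/s2.png",grab_frame('scene')[:,:,::-1])
E
```

```text
[646.041 176.436 280.373] [-1.374 -1.198 -3.929] [[-0.002  0.017 -1.   ]
 [ 0.004 -1.    -0.017]
 [-1.    -0.004  0.002]]
```

View pics/w2.png

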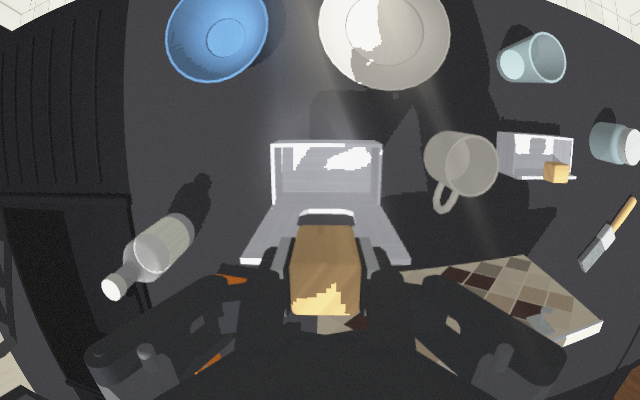

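View pics/s2.png

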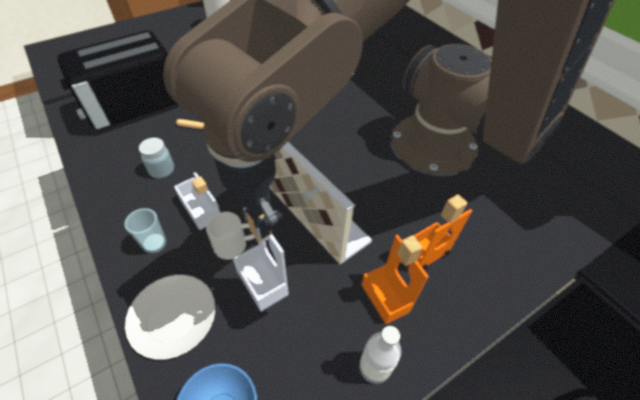

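```bash
python3 - <<'E'
from h import *
np.set_printoptions(precision=2,suppress=True)
w=cv2.imread("pics/w2.png");cv2.imwrite("pics/z9.png",cv2.resize(w[130:330,230:420],None,fx=3,fy=3))
print(wz(270,143,149),wz(382,141,149)); print(wz(241,261,264),wz(410,262,264))
E
```

```text
[688.86 227.44 149.  ] [692.35 127.96 149.  ]
[631.33 226.17 264.  ] [632.49 127.43 264.  ]
```

View pics/z9.png

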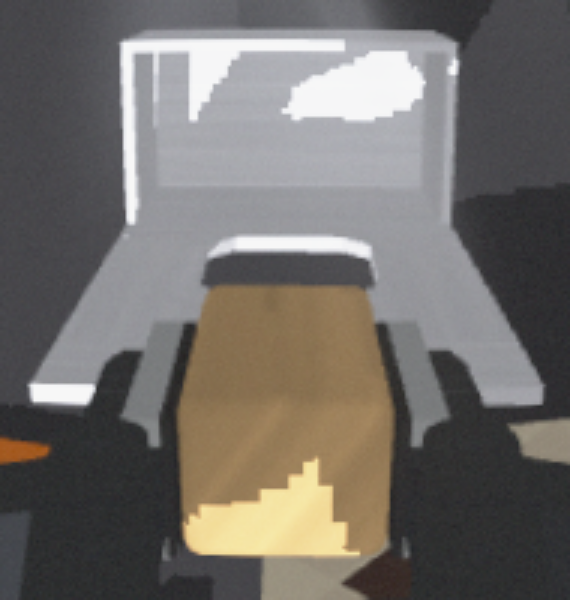

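Emit:
apply_moves --series "1 -0.4 -0.4 0 0 0 0.1; 1 -0.6 -0.6 0 0 0 0.15; 1 -0.5 -0.5 0 0 0 0.15; 1 -0.3 -0.3 0 0 0 0; 1 0 0 0 0 0 0"

```text
time_s: 5.98
eef_pos: [569.5, 102.4, 271.0]
orientation: [-0.031, -0.701, -0.033, 0.712]
wrist_force: [0.2, 0.6, -3.4]
gripper_width: 0.342
```

```bash
python3 - <<'E'
from h import *
from scipy.spatial.transform import Rotation as R
np.set_printoptions(precision=3,suppress=True)
s=get_state();print(s['eef_pos'],s['wrist_force'],R.from_quat(s['orientation'],scalar_first=True).as_matrix())
for n in('wrist','scene','top'): cv2.imwrite(f"pics/{n}3.png",grab_frame(n)[:,:,::-1])
im=cv2.imread('pics/scene3.png')[120:320,200:400];cv2.imwrite('pics/z10.png',cv2.resize(im,None,fx=3,fy=3))
im=cv2.imread('pics/top3.png')[70:220,220:370];cv2.imwrite('pics/z11.png',cv2.resize(im,None,fx=4,fy=4))
E
```

```text
[569.49  102.443 270.985] [ 0.228  0.604 -3.424] [[-0.016  0.089 -0.996]
 [ 0.002 -0.996 -0.089]
 [-1.    -0.004  0.016]]
```

View pics/z10.png

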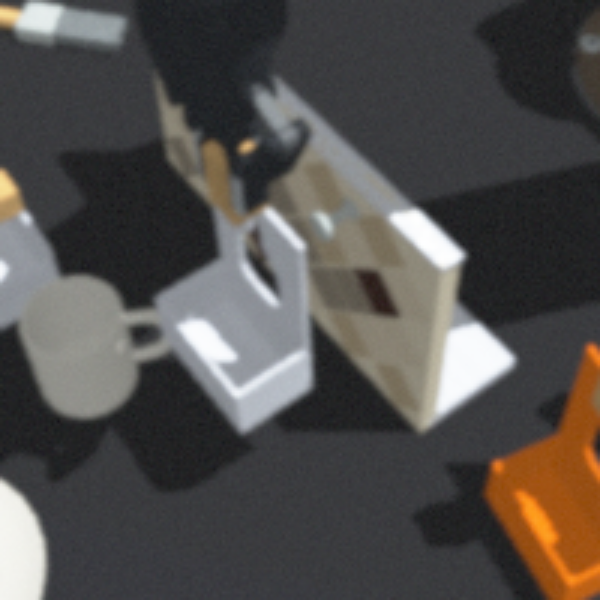

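View pics/z11.png

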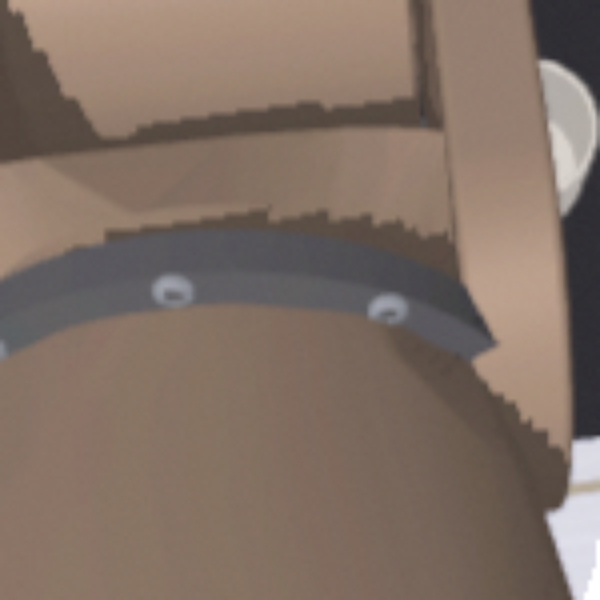

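View pics/wrist3.png

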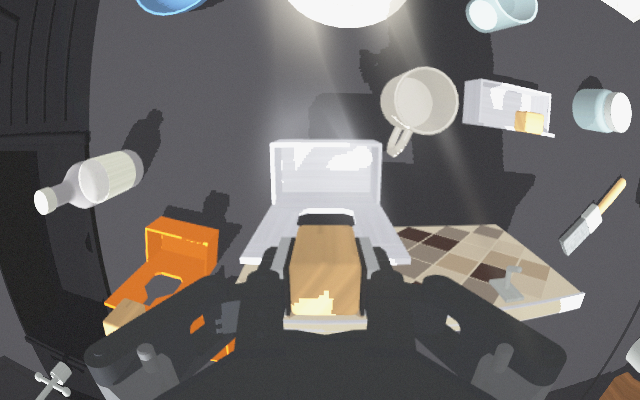

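Emit:
apply_moves --series "1 0 0.02 0.25 0 -0.09 0; 1 -0.2 -0.02 0 0 0 0; 1 -0.3 -0.03 0.03 0 0 0; 1 -0.2 -0.02 0 0 0 0; 1 0 0 0 0 0 0"

```text
time_s: 6.75
eef_pos: [540.7, 102.4, 282.9]
orientation: [0.032, 0.707, 0.033, -0.706]
wrist_force: [0.2, 0.6, -3.1]
gripper_width: 0.346
```

```bash
cat > look.py <<'E'
import sys
from h import *
from scipy.spatial.transform import Rotation as R
np.set_printoptions(precision=3,suppress=True)
k=sys.argv[1]
s=get_state();print(s['eef_pos'],s['wrist_force'],s['ft_torque'],R.from_quat(s['orientation'],scalar_first=True).as_matrix())
for n in('wrist','scene'): cv2.imwrite(f"pics/{n}{k}.png",grab_frame(n)[:,:,::-1])
im=cv2.imread(f'pics/scene{k}.png')[150:270,220:350];a=cv2.resize(im,None,fx=5,fy=5,interpolation=cv2.INTER_CUBIC);cv2.imwrite(f'pics/zs{k}.png',a)
im=cv2.imread(f'pics/wrist{k}.png')[130:330,230:420];a=cv2.resize(im,None,fx=3,fy=3,interpolation=cv2.INTER_CUBIC);cv2.imwrite(f'pics/zw{k}.png',a)
E
python3 look.py 4
```

```text
[540.724 102.359 282.919] [ 0.231  0.572 -3.114] [ 0.009  0.053 -0.021] [[ 0.001  0.092 -0.996]
 [ 0.002 -0.996 -0.092]
 [-1.    -0.002 -0.002]]
```

View pics/zs4.png

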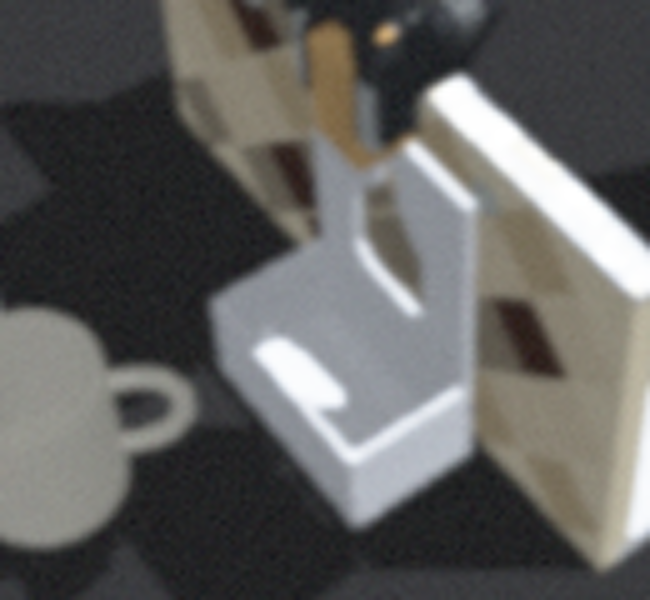

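View pics/zw4.png

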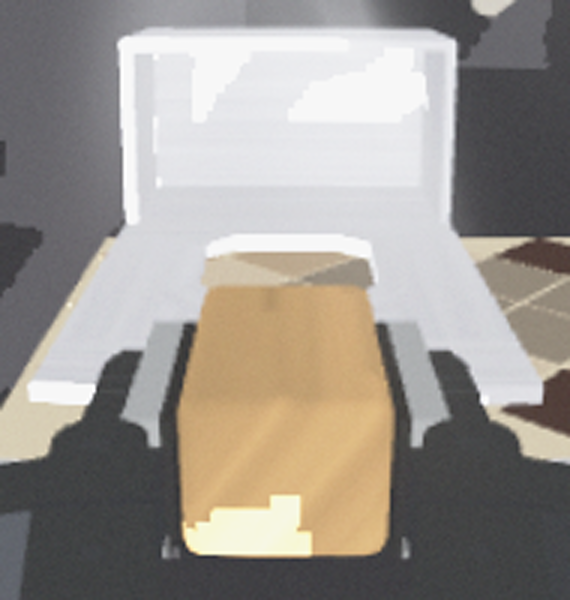

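Emit:
apply_moves --series "1 -0.1 -0.06 -0.08 0 0 0; 1 -0.15 -0.02 0 0 0 0; 1 -0.15 -0.02 0 0 0 0; 1 -0.1 0 0 0 0 0; 1 0 0 0 0 0 0"

```text
time_s: 7.48
eef_pos: [520.1, 98.0, 279.1]
orientation: [0.032, 0.707, 0.033, -0.706]
wrist_force: [1.2, -0.0, -3.6]
gripper_width: 0.343
```

```bash
python3 look.py 5
```

```text
[520.143  97.96  279.112] [ 1.23  -0.047 -3.591] [-0.014 -0.024  0.029] [[ 0.001  0.091 -0.996]
 [ 0.002 -0.996 -0.091]
 [-1.    -0.002 -0.002]]
```

View pics/zs5.png

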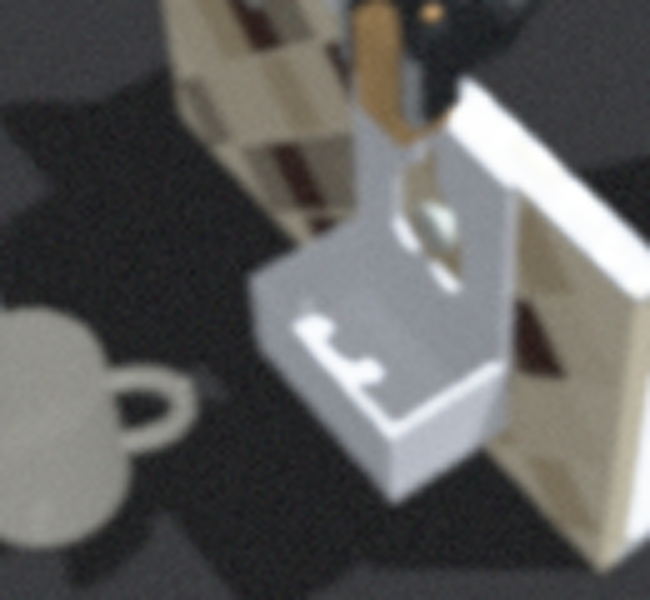

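View pics/zw5.png

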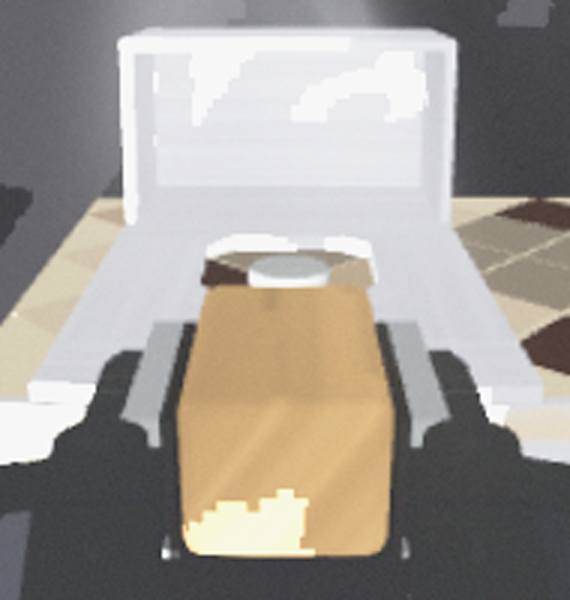

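Emit:
apply_moves --series "1 -0.1 -0.01 0 0 0 0; 1 -0.1 -0.01 0 0 0 0; 1 -0.1 -0.01 0 0 0 0; 1 0 0 0 0 0 0; 1 0 0 0 0 0 0"

```text
time_s: 8.2
eef_pos: [507.8, 96.7, 279.1]
orientation: [0.032, 0.707, 0.033, -0.706]
wrist_force: [0.8, 0.2, -4.7]
gripper_width: 0.343
```

```bash
python3 look.py 6
```

```text
[507.767  96.71  279.136] [ 0.849  0.184 -4.71 ] [ 0.026  0.036 -0.011] [[ 0.002  0.091 -0.996]
 [ 0.002 -0.996 -0.091]
 [-1.    -0.002 -0.002]]
```

View pics/zs6.png

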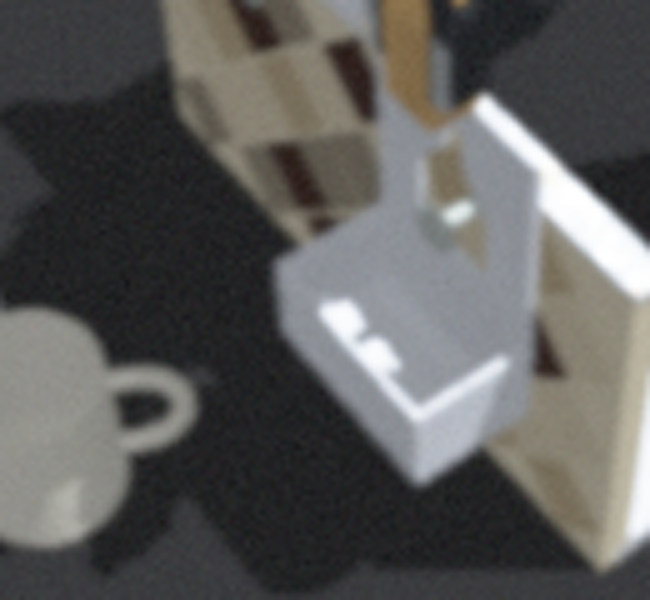

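View pics/zw6.png

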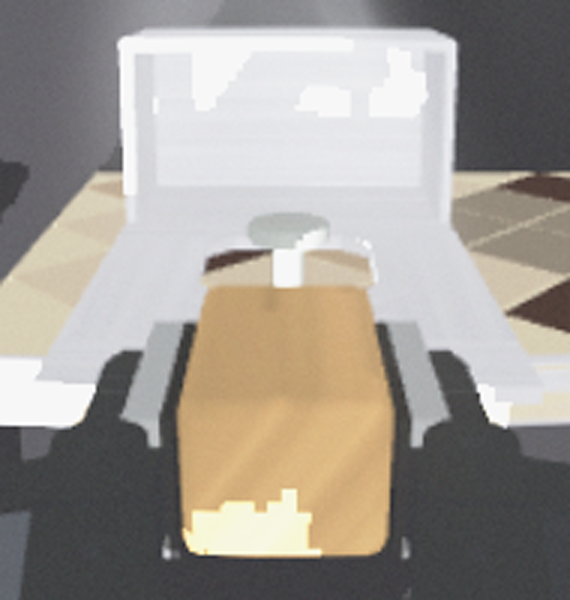

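Emit:
apply_moves --series "1 0 0 -0.25 0 0 0; 1 0 0 -0.25 0 0 0; 1 0 0 -0.25 0 0 0; 1 0 0 -0.2 0 0 0; 1 0 0 0 0 0 0"

```text
time_s: 8.93
eef_pos: [507.5, 96.7, 237.4]
orientation: [-0.032, -0.706, -0.033, 0.706]
wrist_force: [-0.3, -0.6, -3.8]
gripper_width: 0.341
```

```bash
python3 look.py 7
```

```text
[507.54   96.681 237.391] [-0.334 -0.619 -3.822] [-0.047  0.014 -0.002] [[-0.     0.091 -0.996]
 [ 0.002 -0.996 -0.091]
 [-1.    -0.002  0.   ]]
```

View pics/zs7.png

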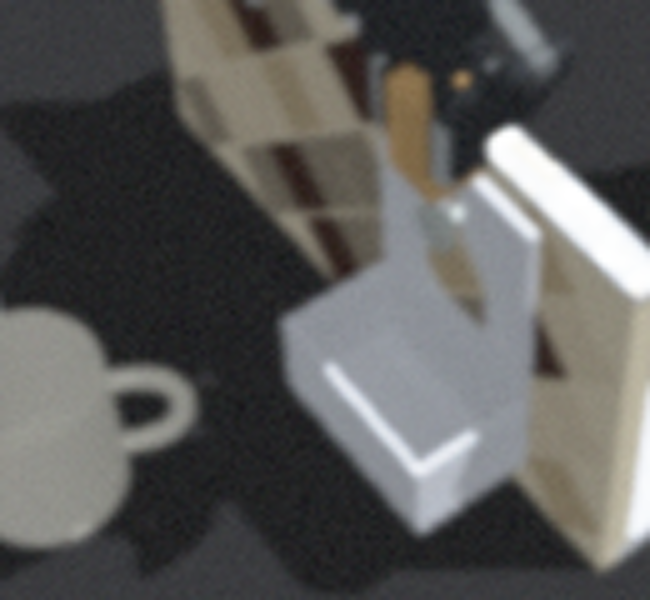

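View pics/zw7.png

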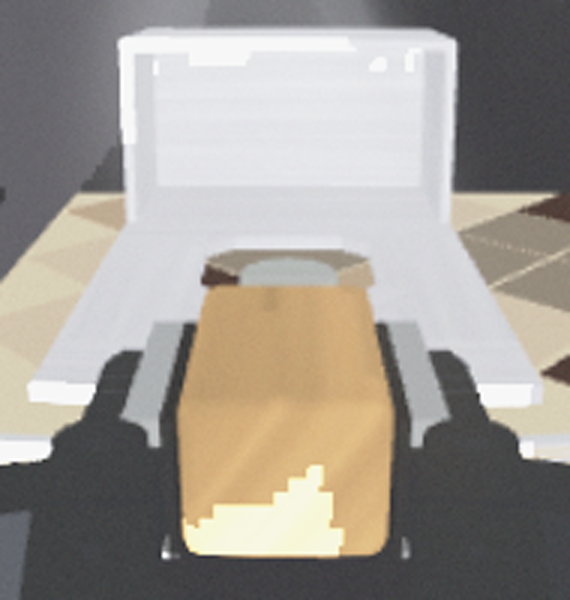

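Emit:
apply_moves --series "1 0 0 -0.08 0 0 0; 1 0 0 -0.06 0 0 0; 1 0 0 -0.05 0 0 0; 1 0 0 -0.03 0 0 0; 1 0 0 0 0 0 0"

```text
time_s: 9.65
eef_pos: [508.1, 96.7, 229.5]
orientation: [0.032, 0.707, 0.033, -0.705]
wrist_force: [-0.6, 0.1, -3.0]
gripper_width: 0.342
```

Emit:
apply_moves --series "1 0 0 -0.04 0 0 0; 1 0 0 -0.03 0 0 0; 1 0 0 0 0 0 0; 1 0 0 0 0 0 0; 1 0 0 0 0 0 0"

```text
time_s: 10.28
eef_pos: [508.2, 96.8, 227.1]
orientation: [0.032, 0.708, 0.033, -0.705]
wrist_force: [-0.3, 0.1, -1.9]
gripper_width: 0.346
```

Emit:
apply_moves --series "1 0 0 -0.04 0 0 0; 1 0 0 -0.03 0 0 0; 1 0 0 0 0 0 0; 1 0 0 0 0 0 0; 1 0 0 0 0 0 0"

```text
time_s: 10.9
eef_pos: [508.3, 96.8, 227.0]
orientation: [0.032, 0.708, 0.033, -0.704]
wrist_force: [-1.4, -0.1, 1.0]
gripper_width: 0.343
```

```bash
python3 look.py 8
```

```text
[508.345  96.77  226.954] [-1.43  -0.054  0.957] [-0.062  0.364  0.054] [[ 0.006  0.092 -0.996]
 [ 0.003 -0.996 -0.092]
 [-1.    -0.002 -0.006]]
```

View pics/zs8.png

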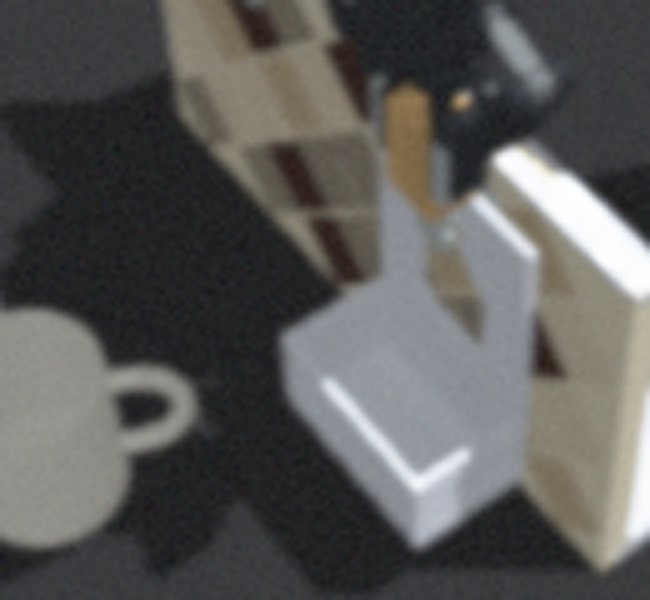

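View pics/zw8.png

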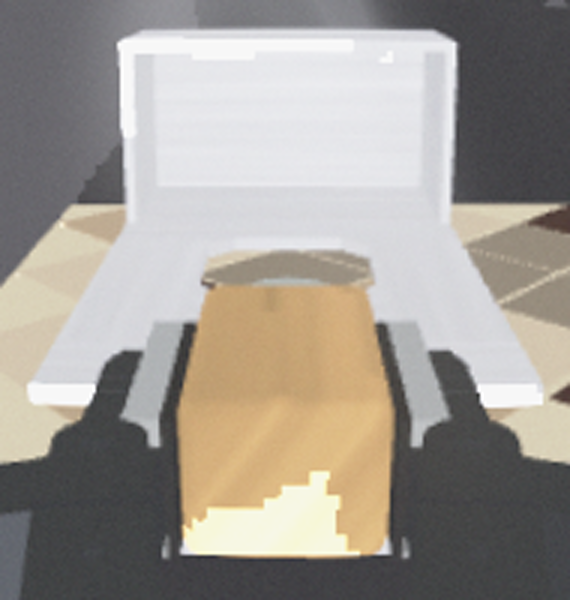

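Emit:
apply_moves --series "0.62 0 0 0 0 0 0; 0.58 0 0 0 0 0 0; 0.5 0 0 0 0 0 0; 0.4 0 0 0 0 0 0; 0.3 0 0 0 0 0 0"

```text
time_s: 11.62
eef_pos: [509.1, 96.8, 226.8]
orientation: [0.032, 0.709, 0.033, -0.704]
wrist_force: [0.1, -0.6, -0.1]
gripper_width: 0.702
```

```bash
python3 look.py 9
```

```text
[509.102  96.832 226.834] [ 0.139 -0.649 -0.11 ] [-0.017  0.065 -0.033] [[ 0.007  0.092 -0.996]
 [ 0.003 -0.996 -0.092]
 [-1.    -0.002 -0.007]]
```

View pics/zs9.png

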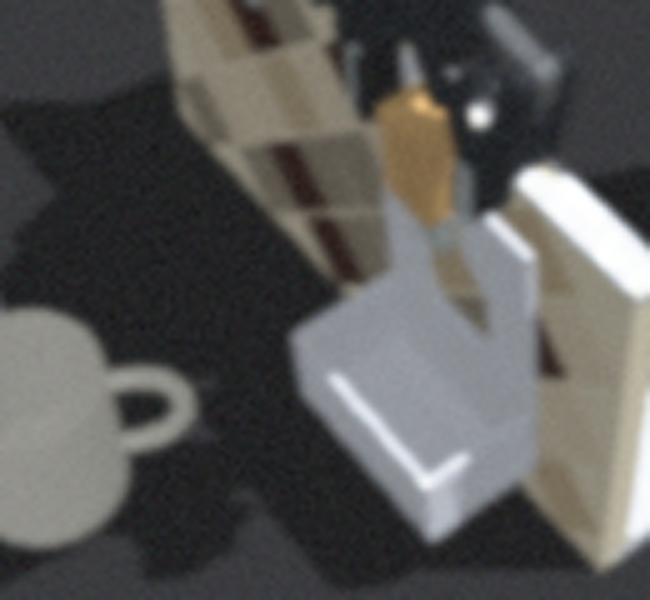

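View pics/wrist9.png

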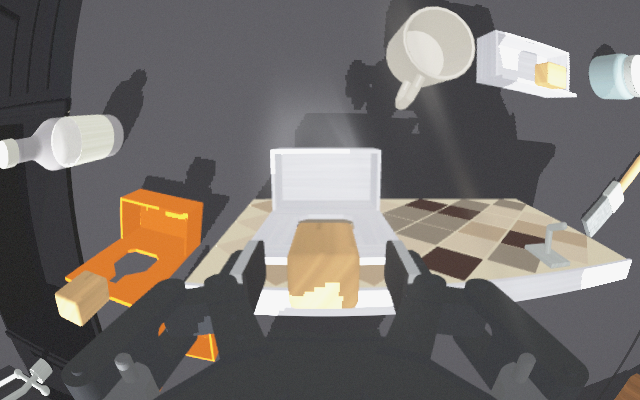

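It hangs free, tilted slightly forward at the top with its feet on the tiles. Opening fully, then retreating straight up.

Emit:
apply_moves --series "0.2 0 0 0 0 0 0; 0.1 0 0 0 0 0 0; 0 0 0 0.1 0 0 0; 0 0 0 0.5 0 0 0; 0 0 0 1 0 0 0"

```text
time_s: 12.35
eef_pos: [508.1, 96.8, 290.5]
orientation: [0.032, 0.707, 0.033, -0.706]
wrist_force: [0.1, -0.3, 1.0]
gripper_width: 0.997
```

Emit:
apply_moves --series "0 0 0 1 0 0 0; 0 0 0 1 0 0 0; 0 0 -0.5 0 0 0 0; 0 0 -1 0 0 0 0; 0 0 -1 0 0 0 0"

```text
time_s: 12.98
eef_pos: [508.0, -3.6, 378.1]
orientation: [0.033, 0.71, 0.035, -0.703]
wrist_force: [-0.2, -0.3, 0.1]
gripper_width: 1.003
```

Emit:
apply_moves --series "0 -0.5 -1 0 0 0 0; 0 -0.5 -1 0 0 0 0; 0 0 -1 0 0 0 0; 0 0 -1 0 0 0 0; 0 0 0 0 0 0 0"

```text
time_s: 13.6
eef_pos: [465.6, -170.4, 379.6]
orientation: [0.033, 0.71, 0.033, -0.702]
wrist_force: [-0.4, -0.0, -0.5]
gripper_width: 1.001
```

```bash
python3 look.py 10; python3 - <<'E'
from h import *
f=grab_frame('top')[:,:,::-1];cv2.imwrite('pics/top10.png',f)
E
```

```text
[ 465.603 -170.408  379.575] [-0.351 -0.002 -0.452] [-0.006 -0.003 -0.028] [[ 0.011  0.093 -0.996]
 [ 0.002 -0.996 -0.093]
 [-1.    -0.001 -0.011]]
```

View pics/scene10.png

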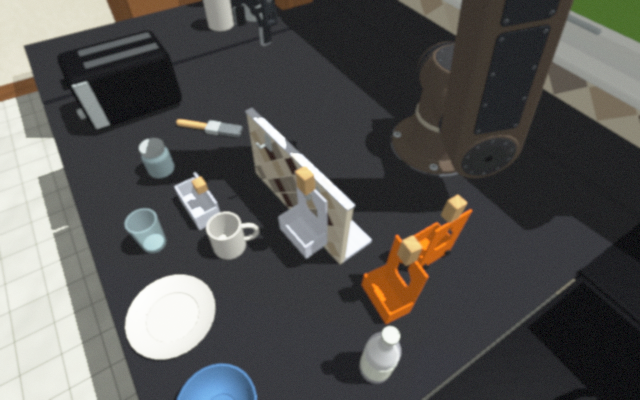

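View pics/top10.png

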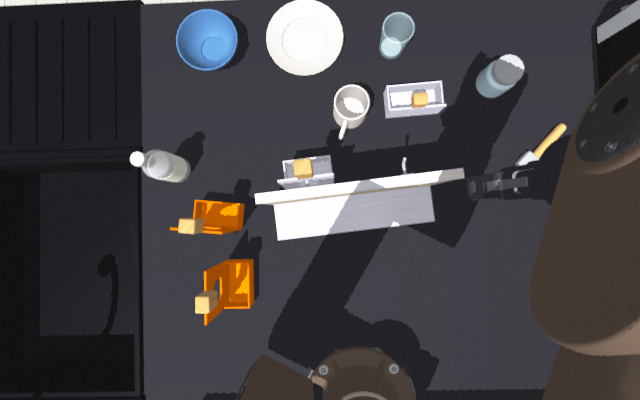

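View pics/zs10.png

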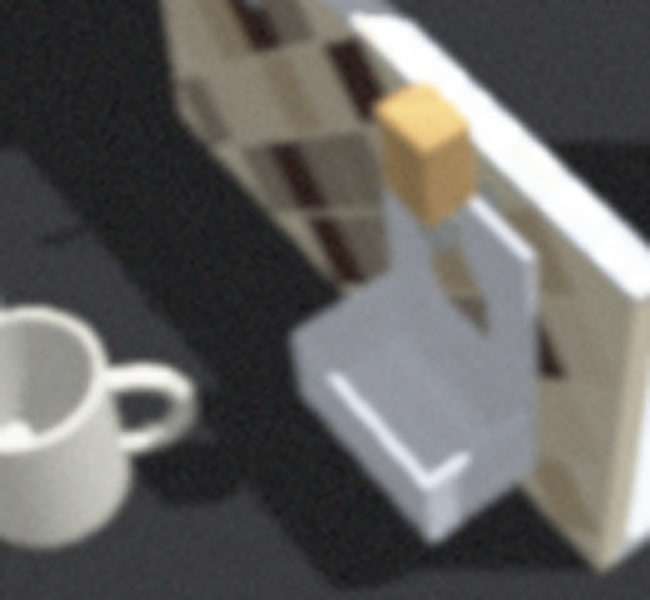

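```bash
python3 - <<'E'
from h import *
np.set_printoptions(precision=1,suppress=True)
def c(im,x,y,w,h,t):
    r=im[y:y+h,x:x+w].astype(int);m=(r[:,:,2]>t)&(r[:,:,2]-r[:,:,0]>50);ys,xs=np.nonzero(m);print(len(xs));return xs.mean()+x,ys.mean()+y
a=c(cv2.imread('pics/top10.png'),288,152,30,35,205);b=c(cv2.imread('pics/scene10.png'),290,162,30,32,200)
p=tri(a,b);print(a,b,p); q=p[0];print("dist of block centre from tiles",(q[0]-(490.06-.0938*q[1]))*.9956,"slot z",q[2]-76)
f=grab_frame('scene')[:,:,::-1];d=cv2.absdiff(f,cv2.imread('pics/scene10.png'))[170:265,270:350];print("motion",d.mean(),d.max())
print(get_state()['joint_velocities'])
workorder.close_job()
E
```

```text
290
143
(np.float64(301.95862068965516), np.float64(167.0758620689655)) (np.float64(304.5944055944056), np.float64(172.74825174825176)) (array([510.1,  98. , 256. ]), np.float64(0.7571333568660563))
dist of block centre from tiles 29.133108288440212 slot z 179.9790941810432
motion 1.9921491228070176 14
[ 0. -0.  0. -0. -0. -0.]
the job is handed in; nothing more can be done
```

I gripped the tall caddy by its block, passed the wide part of the keyhole over the stud's head and lowered it about 52 mm until the stud carried it. I then let go, backed the arm clear and handed the job in at about 14 s. The hand-in gives no verdict.

- **Load:** during lowering the wrist force in z went from -3.9 N to +1.0 N at the expected height, so the stud had taken the weight before I opened the gripper.
- **Position:** the last two-view check puts the block's top at x 510, y 98, z 256. That fits the neck at about x 491, y 96. It gives a slot height of about 180 mm against the 185 mm expected. The top-face centre reads low in this method: it also measured 2.4 mm low on the counter. So I take this as within 10 mm, but it is not exact.
- **Tilt:** the caddy looks upright, leaning slightly outward at the top after release. I judged this by eye and did not measure the angle.
- **Rest:** two scene pictures showed only noise-level differences.
- **Low tray:** it is at the same pixels as at the start.
- **Disagreement:** my estimates of the tile face position differed by about 4 mm between cameras. I aimed for the middle of the neck's play to allow for that.

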